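# Lever up the balance stone and pack its short front foot

## Task

The balance's stone plate leans forward because its middle front foot has lost its pad. Holding the pry bar, put its toe under the stone's front edge and its shank across the rounded wooden block, lever the front up gently, and tuck the handle under the end of the stand's low cross rod so that it stays up; then slide the grey packing plate under the front foot. Finally free the bar, let the stone down gently so that it sits level on the plate, and leave the bar lying on the bench clear of stone, block and stand, with the stone and all other things where they were.

Things in the scene. Friction and masses are not known exactly. Their poses are not given: they have to be found in the camera images.
- stone: Dark granite weighing stone, one piece with the white balance on it, 4 to 5.5 kg. Stone 220 (x) x 250 (y) x 25 mm; origin at the centre of its underside, z up, front edge at x = -110 mm. Two rear feet, 24 mm across, 30 mm tall, at x = +85, y = +-100. Balance housing x = -70 to +100, y = +-95; its pan's top is 86 mm above the stone's underside.
- front_foot (a point): Centre of the underside of the stone's one front foot (x = -80, y = 0 in the stone's frame), 20 mm across and only 22 mm tall, its 8 mm pad lost, so the stone leans forward by 0.049 rad at the start. The foot is on the bench then, 8 mm up when the stone is level on the plate, and 10 to 13 mm up while the bar is tucked under the cross rod.
- front_edge (a point): Middle of the lower front edge of the stone (x = -110, y = 0 in the stone's frame), 20.5 mm above the bench at the start. Swinging the loaded bar sideways drags the stone's front along by some millimetres.
- block: Fixed hardwood fulcrum block, 30 (x) x 60 (y) mm, half-round top (radius 15 mm) along y, crest top 27 mm above the bench; origin on the bench under the crest's middle. +x points at the stone, square to its front edge within 0.03 rad; the crest is 35 to 45 mm out from that edge, 75 to 95 mm to the -y side of the front foot. The bar crosses it along x, handle to -x.
- stand: Fixed retort stand, axes parallel to the block's. A low boss head on its 12 mm upright holds a level 12 mm cross rod along y; origin on the bench under the rod's free end, rod towards -y. Rod axis 35 to 41 mm up (not given: feel it). Origin in the block's frame: x -204 to -216, y -26 to -38. Upright at x = +16, y = -162; base plate 11 mm thick, y = -147 to -287.
- bar: Steel pry bar with black plastic handle, 0.38 kg, 300 mm long. Origin at mid length on its flat underside, z up, +x to the toe. Handle x = -150 to -20, 22 mm wide, 16 mm thick; shank to x = +106, 20 mm wide, 8 mm thick; the toe's top tapers from there to 4 mm thick at x = +150. Mass centre near x = 0. Lies flat at the start.
- bar_tip (a point): Middle of the toe's end on the underside (x = +150 in the bar's frame).
- shim: Grey plastic packing plate 130 (x) x 40 (y) x 8 mm, 0.06 kg, lying flat; origin at the centre of its underside. Either end may go under the foot.
- jar: Bystander: glass clip jar, 100 mm wide, 135 mm tall; origin under its centre.
- tube_rack: Bystander: wooden test tube rack 246 x 70 mm, 140 mm tall with tubes; origin under its centre.
- water_bottle: Bystander: glass bottle, 64 mm wide, 170 mm tall.
- can: Bystander: can, 66 mm wide, 115 mm tall.
- beaker: Bystander: small glass beaker, 52 mm wide, 60 mm tall.
- dish: Bystander: shallow glass dish, 90 mm wide, 15 mm tall.
- ruler: Bystander: wooden ruler 200 x 28 x 5 mm, lying flat.
Things that resemble listed ones, but are neither listed nor needed, are in the scene too. What is meant by the block is not purple, and is the larger of those in its own colour.

How it is judged:
By the outcome, as a careful person would: the job done as asked, in the order asked, and still so for the second after the job is handed in, with the robot touching nothing.
It also fails if it takes over 72 s, if anything falls off the work surface, if the arm or the gripper's body presses on something with over 40 N, if the wrist force passes 120 N, or if a joint passes its speed limit or range.

## Robot

A 7-joint arm with a two-finger parallel gripper is mounted at the origin on the work surface. World frame = base frame: x ahead of the robot, y to its left, z up, the work surface at z = 0. Lengths are in m, angles in rad, forces in N, time in s.
With the tool pointing down it reaches from about 0.35 to 0.9 m from the base axis. Payload 8.1 kg.
Tool frame: the origin (TCP) lies midway between the tips of the shut fingers; the grasp point (between the pads) lies arm.grasp_offset behind it (arm.grasp_offset is the distance from the TCP to the grasp point, in m); z points along the fingers, y is the line along which they close (so a half turn about z gives the same grasp; the last joint's range is limited). The gripper opens to 92 mm and grips with 3 to 60 N. Pads are 19 mm wide; open, the fingers measure 130 mm over their backs; the gripper's body (75 mm by 190 mm) begins 47 mm behind the grasp point.
Start: joints at [1.033, 0.434, 0.025, 1.573, -0.012, 1.134, -0.075], TCP at [0.263, -0.567, 0.227] pointing down, gripper open.
Joint ranges: [-2.62, 2.62], [-0.44, 2.09], [-1.27, 1.32], [0.08, 2.57], [-1.32, 4.46], [0.12, 2], [-2.74, 2.74]. Speed limits (rad/s): [2.22, 2.22, 3.01, 3.01, 3.14, 3.14, 3.14].

## Interface

Orientations are given as a rotation vector (axis times angle).
In Python, from cell import observe, imaging, arm gives the robot as it stands.
- The arm moves only by the tool apply_moves, never from a script. Its argument "commands" is a list of rows, each a list of 5 numbers: the opening in per cent of the stroke, from 0 (shut) to 100 (fully open), then the shift along the world's x, y, z in units of 0.06 m (1.0 is 0.06 m), then the turn about the world's z in units of 0.5 rad (1.0 is 0.5 rad). A call has 1 to 12 rows; each row shifts and turns the commanded pose from where the row before left it; what a row does not reach is not made up. A row lasts 1/8 s, in which the tool goes at most 62.5 mm and 10.7 degrees, less where a joint would pass 70% of its speed; a pose out of reach is approached as far as the arm can. A call with a number of a shift or a turn outside -1 to 1 is refused whole. A call with a gripper value outside its range is refused whole. The fingers move at their own pace and stop on an object; "newtons" is the grip in N (left out, the last holds). Time passes only in rows, so rows that do not move let the fingers close. It gives the time, the measured TCP pose, the force, the opening and the grip force at its end, in the units of the state.
- observe(): the state, without advancing time (a new reading comes with each control period).
- imaging.get_image(name): name is "scene" or "top" or "wrist"; returns (picture, depth): 400x640x3 uint8, red, green, blue; 400x640 float32, m along the optical axis (not along the pixel's ray), 0 where there is no reading.
- imaging.camera_params(name): a dict with "camera_matrix" (3x3 intrinsics, pixels), "origin" and "rotation" of the camera in the world; the wrist camera has in their place "tool_from_camera" (4x4, takes a point from camera to tool coordinates, whose origin is the TCP and whose axes are the flange's). Camera axes: x right, y up, looking along -z (the intrinsics and any distortion apply to the point x, -y, -z); pixel columns grow to the right and rows downward; lengths in m; the calibration is good to about 2 mm. A picture is of the moment at which its call begins: read the wrist's pose just before it. camera_params takes no time and is no camera call.
- arm.sign_off(): hands the job in; it is judged then, once.
The state is a dict: "clock": time; "joints": joint angles; "dq": joint speeds; "joint_efforts": joint torques, N m; "position": TCP position; "ee_rot": TCP orientation; "force": force on the tool from outside, world axes, zero at the start; "ft_torque": the same for the moment, N m; "width": opening from 0.0 (shut) to 1.0 (fully open); "gripper_force": force on a finger pad.
Only numpy, scipy, OpenCV 4.12 (cv2) and the standard library are available. Lean on these libraries where they do the work, as an engineer would, in place of code of your own. Each camera call takes 0.05 s, during which the arm holds its last target. There are 200 camera calls.

## Working session

There is one attempt and no reset: what is moved stays moved. The work goes in short steps, Python scripts to look and compute and a tool call to move; the robot and the scene stay as the last step left them, time stands still between calls to the robot, and variables do not carry over. Pictures are saved under pics/ and viewed, at most 10 in all, crops included, and the job is handed in when it is done.

Besides the shell and the picture viewer there is one more tool, called after "Request:" by a JSON object that holds its "method" and its "body". apply_moves: Moves the arm, as the interface text tells. Its arguments: {"type":"object","properties":{"commands":{"type":"array"},"newtons":{"type":"number"}},"required":["commands"]}

```bash
mkdir -p pics
cat > h.py <<'E'
import numpy as np, cv2
from cell import observe, imaging, arm
from scipy.spatial.transform import Rotation as R
def cam(name):
    s=observe(); p,d=imaging.get_image(name); c=imaging.camera_params(name)
    K=np.array(c["camera_matrix"])
    if name=="wrist":
        T=np.array(c["tool_from_camera"]); Rt=R.from_rotvec(s["ee_rot"]).as_matrix()
        Rw=Rt@T[:3,:3]; o=Rt@T[:3,3]+np.array(s["position"])
    else: Rw=np.array(c["rotation"]); o=np.array(c["origin"])
    return p,d,K,Rw,o,c
def cloud(d,K,Rw,o):
    v,u=np.mgrid[:d.shape[0],:d.shape[1]]
    P=np.stack([(u-K[0,2])/K[0,0]*d,-(v-K[1,2])/K[1,1]*d,-d],-1)
    W=P@Rw.T+o; W[d==0]=np.nan; return W
E
python3 - <<'E'
from h import *
for n in ["scene","top"]:
    p,d,K,Rw,o,c=cam(n); cv2.imwrite(f"pics/{n}0.png",p[:,:,::-1]); np.savez(f"{n}0.npz",p=p,W=cloud(d,K,Rw,o)); print(n,K,Rw,o,[k for k in c],c.get("distortion"))
s=observe(); print(s, arm.grasp_offset)
print(imaging.camera_params("wrist"))
E
```

```text
Traceback (most recent call last):
  File "h.py", line 15, in cloud
    W=P@Rw.T+o; W[d==0]=np.nan; return W
      ~~~~~~^~
ValueError: operands could not be broadcast together with shapes (400,640) (3,)
```

```bash
sed -i 's/else: Rw=np.array(c\["rotation"\]);/else:\n        r=np.array(c["rotation"]); Rw=r if r.ndim==2 else R.from_rotvec(r).as_matrix() if r.size==3 else R.from_quat(r).as_matrix()\n       /' h.py
python3 - <<'E'
from h import *
for n in ["scene","top"]:
    p,d,K,Rw,o,c=cam(n); cv2.imwrite(f"pics/{n}0.png",p[:,:,::-1]); W=cloud(d,K,Rw,o); np.savez(f"{n}0.npz",p=p,W=W); print(n,c,np.nanpercentile(W[...,2],[1,20,50]))
s=observe(); print(s, arm.grasp_offset)
print(imaging.camera_params("wrist"))
E
```

```text
scene {'camera_matrix': array([[397.90203566,   0.        , 320.15091768],
       [  0.        , 397.90203566, 197.13940865],
       [  0.        ,   0.        ,   1.        ]]), 'origin': array([ 1.08450989, -0.18738971,  0.91256701]), 'rotation': array([0.53542659, 0.36106882, 1.08986811])} [-7.55101361e-01 -3.75309035e-03  4.44750210e-04]
top {'camera_matrix': array([[448.74145266,   0.        , 326.66256242],
       [  0.        , 448.74145266, 195.75400056],
       [  0.        ,   0.        ,   1.        ]]), 'origin': array([0.47810695, 0.07054618, 1.25695187]), 'rotation': array([ 0.04593081, -0.05982927, -1.58520461])} [-7.56234988e-01 -3.10311099e-03  3.73325984e-04]
{'clock': 0.15, 'joints': array([ 1.03338331,  0.43506834,  0.02497293,  1.5738716 , -0.01157157,
        1.13400205, -0.07512466]), 'dq': array([ 6.46362157e-04, -9.16596144e-04, -1.65674981e-03, -4.27441937e-03,
       -2.87552791e-05, -1.99043760e-04,  1.24336345e-03]), 'joint_efforts': array([ 1.61831369e-03, -6.68256927e+01,  9.86110121e-01, -3.14694107e+01,
       -6.03815890e-02,  3.93311272e-02,  1.4468
[... 151 characters left out ...]
array([-0.01594952, -0.19888794,  0.24467086]), 'ft_torque': array([ 0.03872072,  0.00787503, -0.04924036]), 'gripper_force': 0.0, 'width': 1.002950856942547} 0.0188
{'camera_matrix': array([[313.68831518,   0.        , 318.93019194],
       [  0.        , 313.68831518, 196.00367284],
       [  0.        ,   0.        ,   1.        ]]), 'tool_from_camera': array([[ 3.33024712e-04,  9.62458241e-01,  2.71429590e-01,
         7.22688030e-02],
       [ 9.99999884e-01, -4.14760910e-04,  2.43766284e-04,
         4.94180018e-04],
       [ 3.47193253e-04,  2.71429478e-01, -9.62458268e-01,
        -1.56898795e-01],
       [ 0.00000000e+00,  0.00000000e+00,  0.00000000e+00,
         1.00000000e+00]])}
```

View pics/top0.png

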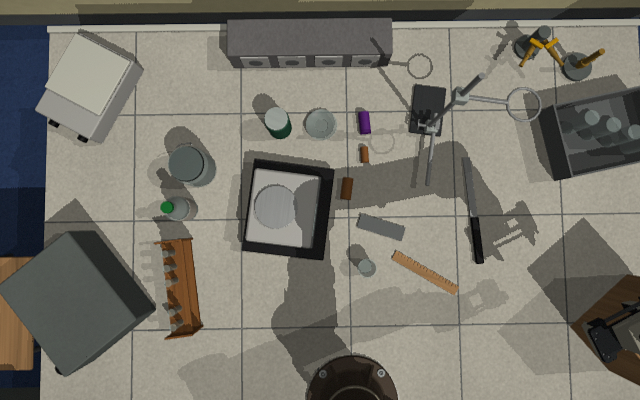

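View pics/scene0.png

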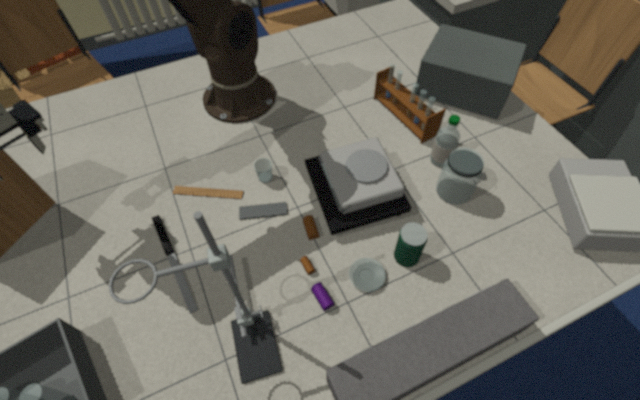

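```bash
cat > meas.py <<'E'
from h import *
Ws=[np.load(f"{n}0.npz")["W"] for n in ("top","scene")]; T=Ws[0]
def at(u,v): return T[v,u]
def rect(c,r,z0,z1,W):
    P=W.reshape(-1,3); P=P[np.isfinite(P).all(1)]
    P=P[(np.hypot(P[:,0]-c[0],P[:,1]-c[1])<r)&(P[:,2]>z0)&(P[:,2]<z1)]
    if len(P)<5: return None
    (cx,cy),(w,h),a=cv2.minAreaRect((P[:,:2]*1000).astype(np.float32))
    return len(P),round(cx),round(cy),round(w),round(h),round(a,1),np.round(np.percentile(P[:,2],[5,50,95])*1000)
for n,(u,v),r,z0,z1 in [("block",(347,188),.05,.012,.04),("stone",(288,210),.19,.02,.2),("stonetop",(288,210),.19,.03,.065),("shim",(381,228),.08,.004,.02),("bar",(473,210),.2,.004,.03),("rod",(419,165),.12,.025,.06),("rod2",(427,165),.12,.025,.06)]:
    print(n,np.round(at(u,v)*1000),[rect(at(u,v),r,z0,z1,W) for W in Ws])
for v in (140,150,160,170,180,185,188): print(v,[tuple(np.round(at(u,v)*1000).astype(int)) for u in range(410,436,2)])
E
python3 meas.py
```

```text
block [581.   3.  28.] [(238, 585, 19, 59, 60, 81.3, array([16., 24., 29.])), (265, 584, 18, 57, 64, 81.8, array([15., 24., 29.]))]
stone [520. 159. 115.] [(7762, 522, 138, 273, 250, 81.8, array([ 43.,  98., 114.])), (6897, 522, 137, 274, 252, 82.0, array([ 35.,  97., 114.]))]
stonetop [520. 159. 115.] [(2637, 523, 140, 268, 250, 81.8, array([43., 48., 56.])), (2393, 525, 163, 220, 252, 82.1, array([37., 47., 56.]))]
shim [470. -91.   5.] [(707, 467, -86, 156, 145, 22.1, array([ 4.,  7., 12.])), (621, 481, -100, 142, 100, 54.2, array([ 5.,  8., 11.]))]
bar [ 516. -349.    7.] [(1591, 520, -348, 390, 396, 7.9, array([ 4.,  6., 17.])), (1025, 520, -346, 374, 383, 85.8, array([ 4.,  9., 18.]))]
rod [ 646. -204.   -3.] [(365, 677, -224, 181, 53, 7.7, array([38., 45., 58.])), (340, 676, -206, 55, 179, 80.4, array([38., 49., 59.]))]
rod2 [ 640. -217.   40.] [(356, 674, -225, 174, 53, 7.7, array([38., 45., 58.])), (265, 675, -205, 55, 175, 80.4, array([40., 49., 59.]))]
140 [(np.int64(718), np.int64(-180), np.int64(-1)), (np.int64(719), np.int64(-187), np.int64(-6)), (np.int64(716), np.int6
[... 3684 characters left out ...]
08)), (np.int64(581), np.int64(-188), np.int64(-1)), (np.int64(581), np.int64(-193), np.int64(1)), (np.int64(581), np.int64(-199), np.int64(-1)), (np.int64(580), np.int64(-204), np.int64(3)), (np.int64(580), np.int64(-209), np.int64(2)), (np.int64(581), np.int64(-216), np.int64(-3)), (np.int64(581), np.int64(-222), np.int64(-3)), (np.int64(580), np.int64(-227), np.int64(-1)), (np.int64(580), np.int64(-233), np.int64(-1)), (np.int64(580), np.int64(-238), np.int64(2)), (np.int64(580), np.int64(-245), np.int64(-4))]meas.py:12: RuntimeWarning: invalid value encountered in cast
  for v in (140,150,160,170,180,185,188): print(v,[tuple(np.round(at(u,v)*1000).astype(int)) for u in range(410,436,2)])
```

Run:
```python
import cv2
a=cv2.imread("pics/top0.png")[60:260,330:510]; cv2.imwrite("pics/c1.png",cv2.resize(a,None,fx=3,fy=3,interpolation=cv2.INTER_CUBIC))
```

```text
(no output)
```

View pics/c1.png

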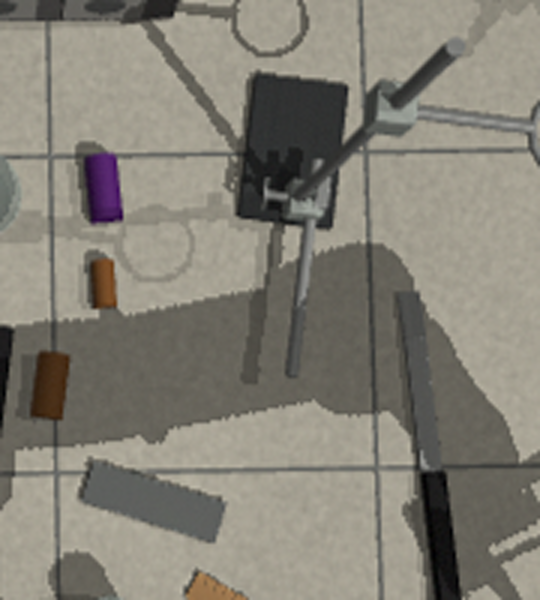

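```bash
cat > m2.py <<'E'
from h import *
def reg(n,m,lbl):
    z=np.load(f"{n}0.npz"); W=z["W"]; P=W[m&np.isfinite(W).all(2)]; 
    P=P[np.abs(P[:,2]-np.median(P[:,2]))<.02]
    (cx,cy),(w,h),a=cv2.minAreaRect((P[:,:2]*1000).astype(np.float32))
    q=P[:,:2]-P[:,:2].mean(0); e=np.linalg.svd(q,full_matrices=False)[2][0]
    print(n,lbl,len(P),"rect",round(cx,1),round(cy,1),round(w,1),round(h,1),round(a,1),"mean",np.round(P.mean(0)*1000,1),"pca",round(np.degrees(np.arctan2(e[1],e[0]))%180,1),"z95",np.round(np.percentile(P[:,2],95)*1000,1))
def near(n,x0,x1,y0,y1,z0,z1,f):
    z=np.load(f"{n}0.npz"); W=z["W"]; p=z["p"].astype(int)
    m=(W[...,0]>x0)&(W[...,0]<x1)&(W[...,1]>y0)&(W[...,1]<y1)&(W[...,2]>z0)&(W[...,2]<z1)&f(p[...,0],p[...,1],p[...,2])
    m=cv2.morphologyEx(m.astype(np.uint8),cv2.MORPH_OPEN,np.ones((2,2)))>0
    return m
allp=lambda r,g,b:r>-1
for n in ("top","scene"):
    reg(n,near(n,.54,.63,-.05,.05,-.01,.04,lambda r,g,b:(r>b*1.6)),"block")
    reg(n,near(n,.63,.72,-.08,.0,-.01,.04,lambda r,g,b:(r>b*1.6)),"block2")
    reg(n,near(n,.57,.72,-.26,-.18,.025,.055,allp),"rod")
    reg(n,near(n,.42,.52,-.2,0,.004,.014,lambda r,g,b:(abs(r-b)<25)),"shim")
    reg(n,near(n,.36,.7,-.42,-.28,.004,.03,allp),"bar")
    reg(n,near(n,.36,.52,-.42,-.28,.011,.03,allp),"handle")
    reg(n,near(n,.36,.72,-.03,.3,.03,.062,allp),"stonetop")
E
python3 m2.py
```

```text
top block 199 rect 580.6 3.0 29.0 58.0 85.1 mean [580.    3.1  23.5] pca 171.0 z95 28.8
top block2 118 rect 674.8 -50.5 43.0 22.5 4.4 mean [673.1 -49.4  16.1] pca 3.3 z95 23.7
top rod 162 rect 651.4 -224.6 10.4 133.6 81.9 mean [ 651.1 -224.2   43.4] pca 171.5 z95 47.5
top shim 589 rect 470.9 -93.9 131.2 40.4 71.7 mean [471.1 -93.8   7. ] pca 70.9 z95 11.7
top bar 771 rect 514.0 -351.7 299.5 31.3 5.5 mean [ 497.2 -351.3   10.4] pca 4.5 z95 18.5
top handle 345 rect 429.9 -359.5 130.4 28.1 5.2 mean [ 430.2 -357.4   13.8] pca 5.8 z95 19.2
top stonetop 2318 rect 524.5 162.4 216.8 247.6 82.0 mean [515.6 132.3  48.8] pca 169.4 z95 56.0
scene block 227 rect 584.9 3.4 27.4 57.2 82.2 mean [589.1   2.2  22.7] pca 172.3 z95 28.2
scene block2 139 rect 678.8 -47.7 41.0 19.6 4.0 mean [681.7 -48.1  17.9] pca 5.2 z95 22.5
scene rod 86 rect 651.5 -222.5 8.8 129.7 81.2 mean [ 636.1 -218.8   43. ] pca 169.3 z95 46.4
scene shim 593 rect 475.0 -88.6 129.4 40.5 72.1 mean [476.8 -90.    7.4] pca 72.6 z95 10.7
scene bar 824 rect 519.5 -346.4 297.8 21.0 4.8 mean [ 520.8 -345.8   10.5] pca 4.7 z95 18.0
scene handle 366 rect 436.3 -353.7 130.8 20.4 4.8 mean [ 440.8 -352.7   15. ] pca 4.6 z95 19.1
scene stonetop 2253 rect 536.2 87.2 394.6 184.5 33.2 mean [579.5 116.5  47.3] pca 32.7 z95 55.2
```

Request:
{"method": "apply_moves", "body": {"commands": [[100,0.6,0.6,0,-0.2],[100,0.6,0.6,0,-0.2],[100,0.6,0.6,0,-0.2],[100,0.6,0.6,0,0],[100,0,0,0,0]]}}

```text
clock: 0.78
position: [0.4112, -0.4185, 0.2265]
ee_rot: [-3.131, -0.224, -0.002]
force: [-1.0, -0.4, 0.5]
width: 1.001
gripper_force: 0.0
```

Request:
{"method": "apply_moves", "body": {"commands": [[70,0.2,0.5,-0.5,-0.11],[70,0.2,0.54,-0.5,0],[70,0,0,-0.5,0],[70,0,0,0,0]]}}

```text
clock: 1.27
position: [0.4294, -0.36, 0.1349]
ee_rot: [-3.137, -0.125, 0.006]
force: [-0.1, -0.6, 0.8]
width: 0.7
gripper_force: 0.0
```

Run:
```python
from h import *
p,d,K,Rw,o,c=cam("wrist"); W=cloud(d,K,Rw,o); np.savez("wrist1.npz",p=p,W=W)
s=observe(); print(s["position"],s["ee_rot"],s["joints"])
P=W.reshape(-1,3);P=P[np.isfinite(P).all(1)]
for z0,z1,x0,x1 in((.010,.03,.36,.5),(.004,.03,.3,.8),(.004,.014,.5,.7)):
    Q=P[(P[:,2]>z0)&(P[:,2]<z1)&(np.abs(P[:,1]+.35)<.05)&(P[:,0]>x0)&(P[:,0]<x1)]
    if len(Q)>9:
        print(len(Q),cv2.minAreaRect((Q[:,:2]*1000).astype(np.float32)),np.percentile(Q[:,2],[5,50,95]))
B=P[np.abs(P[:,2])<.008]; print("bench",np.median(B[:,2]))
```

```text
[ 0.43015454 -0.3610527   0.13640797] [-3.13852072e+00 -1.23423220e-01  2.98486486e-03] [ 0.59227648  0.42590031  0.01418056  1.83777936 -0.00678884  0.8798688
 -0.88265905]
3272 ((430.68707275390625, -355.0226135253906), (128.1914520263672, 21.730079650878906), 4.8702192306518555) [0.01216522 0.01477072 0.01605207]
6004 ((441.2034912109375, -347.9303894042969), (62.084083557128906, 284.39349365234375), 83.46551513671875) [0.00604812 0.01284027 0.0158274 ]
2592 ((541.59521484375, -345.6521301269531), (84.74234008789062, 20.045753479003906), 4.934626579284668) [0.00571045 0.00700381 0.00820938]
bench -0.000889027315716967
```

Request:
{"method": "apply_moves", "body": {"commands": [[70,0.09,0.1,-0.7,0],[70,0,0,-0.7,0],[70,0,0,-0.6,0],[70,0,0,-0.2,0],[70,0,0,0,0]]}}

```text
clock: 1.95
position: [0.4368, -0.3554, 0.0054]
ee_rot: [3.139, 0.124, 0.0]
force: [0.8, -0.7, 0.9]
width: 0.697
gripper_force: 0.0
```

Request:
{"method": "apply_moves", "body": {"commands": [[70,0,-0.01,-0.05,0],[0,0,0,0,0],[0,0,0,0,0],[0,0,0,0,0],[0,0,0,0,0]], "newtons": 30}}

```text
clock: 2.58
position: [0.4367, -0.3551, 0.0019]
ee_rot: [3.139, 0.125, 0.0]
force: [1.5, -0.1, -0.9]
width: 0.312
gripper_force: 0.0
```

Request:
{"method": "apply_moves", "body": {"commands": [[0,0,0,0.25,0],[0,0,0,0.3,0],[0,0,0,0.3,0],[0,0,0,0,0]]}}

```text
clock: 3.08
position: [0.4372, -0.3556, 0.0543]
ee_rot: [3.138, 0.125, 0.003]
force: [0.0, -0.3, -3.8]
width: 0.232
gripper_force: 30.0
```

```bash
cat > barpose.py <<'E'
from h import *
p,d,K,Rw,o,c=cam("wrist"); W=cloud(d,K,Rw,o); cv2.imwrite("pics/w_last.png",p[:,:,::-1])
s=observe(); pos=np.array(s["position"]); Rt=R.from_rotvec(s["ee_rot"]).as_matrix()
tx=Rt[:,0]; ty=Rt[:,1]
P=W.reshape(-1,3);P=P[np.isfinite(P).all(1)]; Q=P-pos
a=Q@tx; b=Q@ty
print("pos",np.round(pos,4),"toolx deg",np.round(np.degrees(np.arctan2(tx[1],tx[0])),1),"F",np.round(s["force"],1),"w",s["width"],"joints",np.round(s["joints"],2))
for lo in np.arange(.02,.25,.015):
    m=(a>lo)&(a<lo+.015)&(np.abs(b)<.04)&(P[:,2]>-.02)&(P[:,2]<pos[2]+.04)
    # highest surface in strip
    if m.sum()>20:
        z=P[m,2]; zt=np.percentile(z,90); k=m&(P[:,2]>zt-.004)
        print(round(lo+.0075,4),"ztop",np.round(zt*1000,1),"b",np.round(np.percentile(b[k],[5,95])*1000,1))
E
python3 barpose.py
```

```text
pos [ 0.4368 -0.3552  0.0534] toolx deg 4.6 F [ 0.2 -0.5 -3.4] w 0.22829850711632554 joints [ 0.58  0.54  0.01  1.91 -0.01  0.7  -0.9 ]
0.0275 ztop 53.1 b [-8.5 10.1]
0.0425 ztop 50.3 b [-8.8 10.1]
0.0575 ztop 47.2 b [-8.8 10.4]
0.0725 ztop 36.5 b [-8.1  9.7]
0.0875 ztop 33.4 b [-8.4  9.7]
0.1025 ztop 30.7 b [-8.4 10.1]
0.1175 ztop 27.8 b [-8.3 10. ]
0.1325 ztop 0.6 b [-36.8  36.8]
```

Request:
{"method": "apply_moves", "body": {"commands": [[0,0,0,-0.4,0],[0,0,0,-0.25,0],[0,0,0,-0.05,0],[45,0,0,0,0],[45,0,0,-0.16,0],[0,0,0,0,0],[0,0,0,0,0],[0,0,0,0,0],[0,0,0,0,0]], "newtons": 30}}

```text
clock: 4.25
position: [0.4364, -0.3549, 0.0008]
ee_rot: [-3.139, -0.125, 0.001]
force: [0.2, 0.1, -2.1]
width: 0.232
gripper_force: 30.0
```

Request:
{"method": "apply_moves", "body": {"commands": [[0,0,0,0.3,0],[0,0,0,0.5,0],[0,0,0,0.5,0],[0,0,0,0.4,0],[0,0,0,0,0]]}}

```text
clock: 4.88
position: [0.4377, -0.3558, 0.1057]
ee_rot: [3.137, 0.125, 0.005]
force: [-0.2, 0.1, -3.1]
width: 0.24
gripper_force: 30.0
```

```bash
python3 barpose.py
```

```text
pos [ 0.4369 -0.3553  0.1041] toolx deg 4.6 F [ 0.7 -0.  -5.1] w 0.23770579637041414 joints [ 0.58  0.47  0.01  1.87 -0.01  0.81 -0.9 ]
0.0275 ztop 113.2 b [-8.2 10. ]
0.0425 ztop 108.9 b [-8.2 10.1]
0.0575 ztop 104.7 b [-8.2 10.5]
0.0725 ztop 92.2 b [-7.6 10.4]
0.0875 ztop 88.1 b [-8.  10.2]
0.1025 ztop 83.8 b [-8.1 10.3]
0.1175 ztop 79.6 b [-7.8 10.3]
0.1325 ztop 75.4 b [-7.7 10.3]
0.1475 ztop 0.0 b [-37.3  37.4]
```

Request:
{"method": "apply_moves", "body": {"commands": [[0,0,0,-0.15,0],[0,0,0,-0.13,0],[0,0,0,0,0],[0,0,0,0,0]], "newtons": 12}}

```text
clock: 5.42
position: [0.4365, -0.3549, 0.0858]
ee_rot: [-3.138, -0.125, 0.001]
force: [-0.0, -1.1, -3.4]
width: 0.238
gripper_force: 12.0
```

```bash
python3 barpose.py
```

```text
pos [ 0.4366 -0.355   0.0861] toolx deg 4.6 F [-0.3  0.2 -2.3] w 0.23840186648225334 joints [ 0.58  0.49  0.01  1.88 -0.01  0.77 -0.9 ]
0.0275 ztop 89.9 b [-8.6  9.4]
0.0425 ztop 83.9 b [-8.7  9.5]
0.0575 ztop 77.5 b [-8.8  9.4]
0.0725 ztop 63.4 b [-8.7  9.5]
0.0875 ztop 57.3 b [-8.9  9.4]
0.1025 ztop 51.0 b [-9.   9.1]
0.1175 ztop 45.0 b [-9.   9.1]
0.1325 ztop 39.3 b [-8.6  9.2]
0.1475 ztop -0.2 b [-37.2  37.2]
```

Request:
{"method": "apply_moves", "body": {"commands": [[0,0,0,0.4,0],[0,0,0,0.9,0],[0,0.2,0.2,0.45,0.2],[0,0.28,0.3,0,0.34],[0,0.28,0.3,0,0.34],[0,0.28,0.3,0,0.34],[0,0.28,0.3,0,0.34],[0,0.28,0.3,0,0.34],[0,0.28,0.3,0,0.34],[0,0.28,0.3,0,0.34],[0,0.06,0.13,0,0.12],[0,0,0,0,0]], "newtons": 40}}

```text
clock: 6.98
position: [0.57, -0.2085, 0.1912]
ee_rot: [-2.371, -2.06, -0.0]
force: [-0.3, -0.2, -3.9]
width: 0.232
gripper_force: 40.0
```

```bash
python3 barpose.py
```

```text
pos [ 0.5696 -0.2094  0.1912] toolx deg 81.8 F [ 0.7 -1.4 -4.2] w 0.23319933366597573 joints [ 0.49  0.46 -0.32  1.64  0.16  1.06 -0.02]
0.0275 ztop 195.0 b [-9.5  8.6]
0.0425 ztop 188.3 b [-9.7  8.2]
0.0575 ztop 181.6 b [-9.8  8.7]
0.0725 ztop 166.4 b [-9.8  8.1]
0.0875 ztop 159.9 b [-10.    8.2]
0.1025 ztop 153.1 b [-9.6  8.3]
0.1175 ztop 146.4 b [-9.8  8.4]
0.1325 ztop 139.9 b [-9.9  7.9]
0.1475 ztop 0.1 b [-37.8  37.9]
0.1625 ztop 0.1 b [-37.3  37.3]
0.1775 ztop 0.2 b [-38.   37.9]
```

View pics/w_last.png

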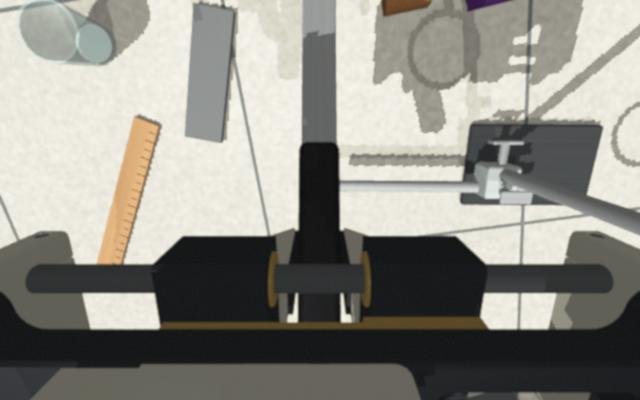

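Request:
{"method": "apply_moves", "body": {"commands": [[0,0,0,-0.5,0],[0,0,0,-0.5,0],[0,0,0,-0.12,0],[0,0,0,0,0],[0,0.035,0.25,-0.11,0],[0,0.035,0.25,-0.115,0],[0,0,0,0,0]]}}

```text
clock: 7.9
position: [0.5743, -0.1761, 0.1104]
ee_rot: [-2.368, -2.063, -0.001]
force: [0.2, 1.0, -2.1]
width: 0.235
gripper_force: 40.0
```

```bash
python3 barpose.py
python3 - <<'E'
from h import *
p,d,K,Rw,o,c=cam("scene"); a=p[150:300,200:440,::-1]; cv2.imwrite("pics/s2.png",cv2.resize(a,None,fx=3,fy=3,interpolation=cv2.INTER_CUBIC))
E
```

```text
pos [ 0.5742 -0.1776  0.1107] toolx deg 82.1 F [-0.7  0.5 -2.6] w 0.23676933658240548 joints [ 0.43  0.54 -0.31  1.74  0.2   0.89 -0.11]
0.0275 ztop 114.2 b [-9.9  8.2]
0.0425 ztop 107.4 b [-10.1   8.3]
0.0575 ztop 100.8 b [-10.2   8.3]
0.0725 ztop 85.5 b [-10.2   7.8]
0.0875 ztop 78.9 b [-10.3   7.9]
0.1025 ztop 72.1 b [-10.   8.]
0.1175 ztop 65.3 b [-10.1   8. ]
0.1325 ztop 58.7 b [-10.2   7.5]
0.1475 ztop -0.0 b [-37.3  37.2]
```

View pics/s2.png

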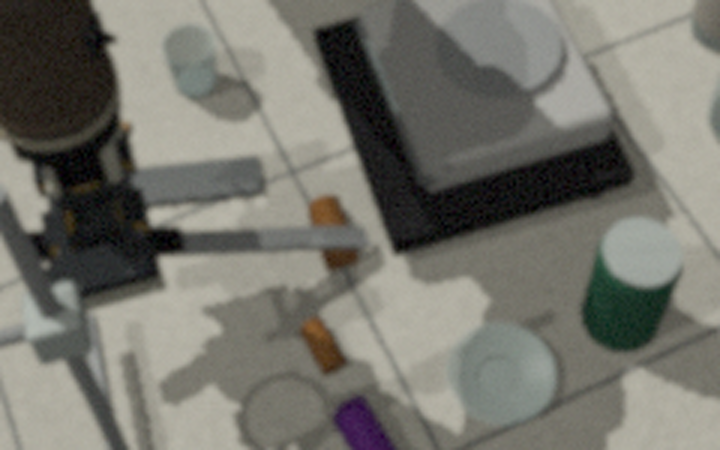

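Request:
{"method": "apply_moves", "body": {"commands": [[0,0.015,0.11,-0.06,0],[0,0.015,0.11,-0.055,0],[0,0.015,0.12,-0.05,0],[0,0.015,0.12,-0.045,0],[0,0,0,0,0]]}}

```text
clock: 8.62
position: [0.5777, -0.1503, 0.0978]
ee_rot: [-2.37, -2.061, -0.001]
force: [-0.3, 1.5, -1.5]
width: 0.233
gripper_force: 40.0
```

```bash
python3 barpose.py
```

```text
pos [ 0.5777 -0.1508  0.0979] toolx deg 82.0 F [-0.1  1.1 -2.1] w 0.2396264064592044 joints [ 0.38  0.55 -0.31  1.77  0.21  0.86 -0.16]
0.0275 ztop 101.2 b [-9.8  8.3]
0.0425 ztop 94.6 b [-9.9  8.4]
0.0575 ztop 87.7 b [-10.    8.1]
0.0725 ztop 72.7 b [-10.    7.9]
0.0875 ztop 66.2 b [-10.1   8. ]
0.1025 ztop 59.5 b [-9.7  8.1]
0.1175 ztop 52.9 b [-9.9  8.2]
0.1325 ztop 46.2 b [-10.    8.3]
0.1475 ztop 19.4 b [-38.4 -13.2]
```

Request:
{"method": "apply_moves", "body": {"commands": [[0,-0.002,-0.017,-0.067,0],[0,-0.002,-0.017,-0.067,0],[0,-0.002,-0.017,-0.067,0],[0,-0.002,-0.017,-0.067,0],[0,-0.002,-0.017,-0.067,0],[0,-0.002,-0.017,-0.067,0],[0,-0.002,-0.017,-0.067,0],[0,-0.002,-0.017,-0.067,0],[0,0,0,0,0]]}}

```text
clock: 9.8
position: [0.5767, -0.1609, 0.0659]
ee_rot: [2.373, 2.058, -0.001]
force: [-2.1, -5.2, 4.8]
width: 0.237
gripper_force: 40.0
```

```bash
python3 barpose.py
```

```text
pos [ 0.5768 -0.1609  0.0661] toolx deg 81.9 F [-1.3 -5.4  5.1] w 0.23498647445277418 joints [ 0.39  0.59 -0.3   1.79  0.23  0.8  -0.17]
0.0275 ztop 74.0 b [-10.5   8.5]
0.0425 ztop 70.6 b [-10.4   8.5]
0.0575 ztop 67.0 b [-10.4   8.4]
0.0725 ztop 55.7 b [-10.2   7.8]
0.0875 ztop 52.3 b [-10.1   8. ]
0.1025 ztop 48.9 b [-10.2   8. ]
0.1175 ztop 45.4 b [-10.3   7.9]
0.1325 ztop -0.1 b [-37.2  37.3]
```

Request:
{"method": "apply_moves", "body": {"commands": [[0,-0.001,-0.01,-0.067,0],[0,-0.001,-0.01,-0.067,0],[0,-0.001,-0.008,-0.067,0],[0,-0.001,-0.006,-0.067,0],[0,0,-0.005,-0.067,0],[0,0,-0.003,-0.067,0],[0,0,0,-0.067,0],[0,0,0,-0.067,0],[0,0,0,-0.067,0],[0,0,0,-0.067,0],[0,0,0,-0.067,0],[0,0,0,0,0]]}}

```text
clock: 11.35
position: [0.5766, -0.1653, 0.0219]
ee_rot: [2.373, 2.055, -0.002]
force: [-0.4, -9.8, 6.2]
width: 0.233
gripper_force: 40.0
```

```bash
python3 barpose.py
python3 - <<'E'
from h import *
for n in("top","scene"):
    p,d,K,Rw,o,c=cam(n); np.savez(f"{n}1.npz",p=p,W=cloud(d,K,Rw,o)); 
    a=p[120:270,310:520] if n=="top" else p[150:300,170:410]
    cv2.imwrite(f"pics/{n}3.png",cv2.resize(a[:,:,::-1],None,fx=3,fy=3,interpolation=cv2.INTER_CUBIC))
    W=np.load(f"{n}1.npz")["W"]
    for f in ("0","1"):
        W=np.load(f"{n}{f}.npz")["W"]; P=W.reshape(-1,3); P=P[np.isfinite(P).all(1)]
        q=(P[:,:2]-[.5825,.0032])@np.array([[.139,-.99],[.99,.139]])
        m=(q[:,0]>.045)&(q[:,0]<.075)&(q[:,1]>.0)&(q[:,1]<.19)&(P[:,2]>.03)&(P[:,2]<.08)
        r=(abs(q[:,0]+.214)<.012)&(q[:,1]<-.05)&(q[:,1]>-.15)&(P[:,2]>.025)&(P[:,2]<.055)
        print(n,f,"stone front top z",np.median(P[m,2]),"rod",r.sum(),np.percentile(P[r,2],[50,80,95]),np.median(q[r,0]), "rod end y",np.percentile(q[(abs(q[:,0]+.214)<.012)&(q[:,1]<-.02)&(q[:,1]>-.15)&(P[:,2]>.025)&(P[:,2]<.055)][:,1],98))
E
```

```text
pos [ 0.5766 -0.1653  0.0221] toolx deg 81.8 F [ -1.9 -10.    4.4] w 0.23602732354448078 joints [ 0.38  0.65 -0.28  1.81  0.26  0.72 -0.18]
0.0275 ztop 37.1 b [-10.6   8.6]
0.0425 ztop 37.6 b [-10.7   8.3]
0.0575 ztop 36.8 b [-10.5   8.1]
0.0725 ztop 30.8 b [-10.4   7.4]
0.0875 ztop 31.4 b [-10.5   7.5]
0.1025 ztop 31.9 b [-10.6   7.2]
0.1175 ztop 31.6 b [-10.5   7.4]
top 0 stone front top z 0.04610302847515846 rod 158 [0.04281123 0.04534514 0.04747004] -0.2142356633647915 rod end y -0.03497902609159394
top 1 stone front top z 0.05744817183871853 rod 31 [0.04275176 0.0456101  0.04665606] -0.21385759020842174 rod end y -0.1318431549375854
scene 0 stone front top z 0.046578158551933424 rod 92 [0.04373984 0.04507488 0.04638735] -0.2124792002518464 rod end y -0.035111009812534094
scene 1 stone front top z 0.05806180110732212 rod 71 [0.04359948 0.04553706 0.04720072] -0.21354961968983102 rod end y -0.02202253485094202
```

View pics/scene3.png

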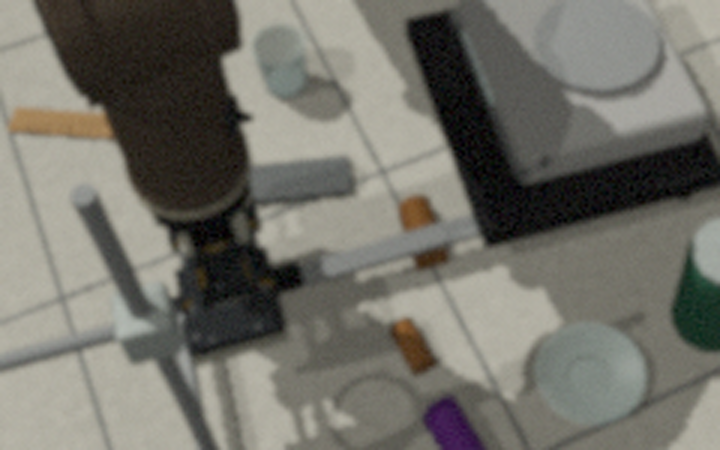

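Request:
{"method": "apply_moves", "body": {"commands": [[0,-0.003,-0.02,-0.03,0],[0,-0.002,-0.015,-0.03,0],[0,0,0,-0.025,0],[0,0,0,0,0]]}}

```text
clock: 12.0
position: [0.5769, -0.1654, 0.0172]
ee_rot: [2.372, 2.058, 0.001]
force: [-0.7, -4.0, 6.7]
width: 0.235
gripper_force: 40.0
```

```bash
python3 barpose.py|head -8
```

```text
pos [ 0.5769 -0.1654  0.0172] toolx deg 81.9 F [-0.3 -4.4  6.3] w 0.23214161849045553 joints [ 0.38  0.65 -0.28  1.82  0.26  0.71 -0.18]
0.0275 ztop 33.1 b [-10.5   8.6]
0.0425 ztop 34.1 b [-10.6   8.5]
0.0575 ztop 33.5 b [-10.3   8.1]
0.0725 ztop 28.1 b [-10.2   7.7]
0.0875 ztop 29.1 b [-10.3   7.4]
0.1025 ztop 30.1 b [-10.5   7.5]
0.1175 ztop 29.9 b [-10.6   7.3]
```

Request:
{"method": "apply_moves", "body": {"commands": [[0,0.04,-0.006,0,0.029],[0,0.04,-0.006,0,0.029],[0,0.04,-0.006,0,0.029],[0,0.04,-0.006,0,0.029],[0,0.04,-0.006,0,0.029],[0,0.04,-0.006,0,0.029],[0,0.04,-0.006,0,0.029],[0,0.04,-0.006,0,0.029],[0,0,0,0,0]]}}

```text
clock: 13.18
position: [0.596, -0.1673, 0.017]
ee_rot: [2.249, 2.193, 0.001]
force: [-1.3, -2.1, 5.9]
width: 0.231
gripper_force: 40.0
```

Request:
{"method": "apply_moves", "body": {"commands": [[0,0,0,0.02,0],[0,0,0,0.02,0],[0,0,0,0.02,0],[0,0,0,0.015,0],[0,0,0,0,0]]}}

```text
clock: 13.8
position: [0.5955, -0.1674, 0.0203]
ee_rot: [-2.249, -2.193, -0.0]
force: [4.9, -2.9, -7.8]
width: 0.234
gripper_force: 40.0
```

Request:
{"method": "apply_moves", "body": {"commands": [[0,0,0,-0.012,0],[50,0,0,0,0],[50,0,0,0,0],[50,0,0,0.3,0],[50,0,0,0.9,0],[50,0,0,0.9,0],[50,0,0,0.6,0],[50,0,0,0,0]]}}

```text
clock: 14.8
position: [0.5974, -0.1673, 0.1872]
ee_rot: [2.245, 2.189, 0.006]
force: [0.2, 0.6, -1.0]
width: 0.503
gripper_force: 0.0
```

```bash
cat > st.py <<'E'
from h import *
import sys
k=sys.argv[1]
for n in("top","scene"):
    p,d,K,Rw,o,c=cam(n); W=cloud(d,K,Rw,o); np.savez(f"{n}{k}.npz",p=p,W=W)
    cv2.imwrite(f"pics/{n}_{k}.png",p[:,:,::-1])
    for f in ("0",k):
        W=np.load(f"{n}{f}.npz")["W"]; P=W.reshape(-1,3); P=P[np.isfinite(P).all(1)]
        q=(P[:,:2]-[.5825,.0032])@np.array([[.139,-.99],[.99,.139]])
        def med(x0,x1,y0,y1,z0,z1): 
            m=(q[:,0]>x0)&(q[:,0]<x1)&(q[:,1]>y0)&(q[:,1]<y1)&(P[:,2]>z0)&(P[:,2]<z1); return q[m],P[m,2]
        a,z=med(.03,.3,-.12,.3,.035,.075)
        # stone front edge: per-y-slice min x
        fe=[np.percentile(a[(a[:,1]>y)&(a[:,1]<y+.02),0],2)*1000 for y in (.0,.08,.14,.18)]
        se=[np.percentile(a[(a[:,0]>x)&(a[:,0]<x+.03),1],98)*1000 for x in (.06,.12,.18)]
        print(n,f,"front z",np.round(np.median(med(.045,.075,.0,.19,.03,.08)[1])*1000,1),"pan z near/far",[np.round(np.median(med(x,x+.04,.05,.12,.075,.13)[1])*1000,1) for x in (.09,.19)],"front x",np.round(fe,1),"side y",np.round(se,1))
E
python3 st.py 2
```

```text
top 0 front z 46.1 pan z near/far [np.float64(98.6), np.float64(114.2)] front x [42.2 41.9 42.  45.8] side y [200.1 202.1 201.6]
top 2 front z 58.1 pan z near/far [np.float64(107.2), np.float64(115.8)] front x [43.3 44.4 45.  49.5] side y [201.8 203.9 202.2]
scene 0 front z 46.6 pan z near/far [np.float64(99.1), np.float64(114.8)] front x [41.5 41.7 41.4 41.5] side y [196.8  -7.9  -7.7]
scene 2 front z 58.5 pan z near/far [np.float64(107.6), np.float64(116.6)] front x [42.2 43.1 43.9 44.6] side y [198.2  -6.   -7. ]
```

Run:
```python
import cv2
a=cv2.imread("pics/top_2.png")[110:270,310:490]; cv2.imwrite("pics/c4.png",cv2.resize(a,None,fx=3.5,fy=3.5,interpolation=cv2.INTER_CUBIC))
```

```text
(no output)
```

View pics/c4.png

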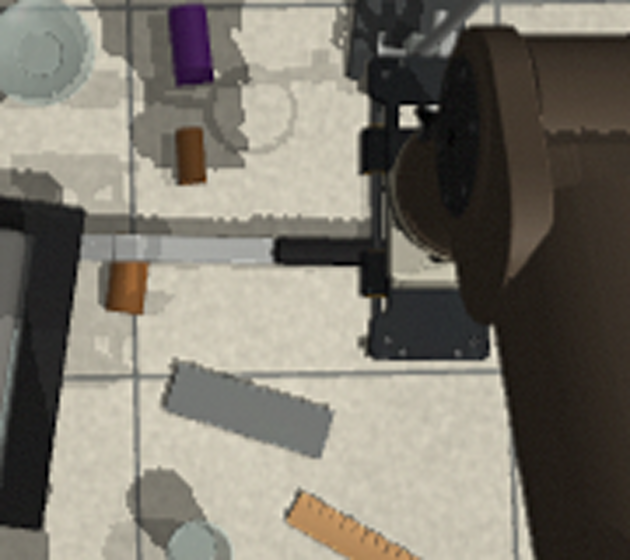

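Request:
{"method": "apply_moves", "body": {"commands": [[60,-0.5,0.1,0,-0.14],[60,-0.6,0.12,-0.2,-0.15],[60,-0.6,0.13,-0.3,-0.15],[60,-0.62,0.13,-0.3,-0.14],[60,0,0,0,0],[60,0,0,0,0]]}}

```text
clock: 15.65
position: [0.4565, -0.1385, 0.1343]
ee_rot: [-2.542, -1.846, -0.0]
force: [0.8, -0.6, -0.6]
width: 0.603
gripper_force: 0.0
```

Run:
```python
from h import *
p,d,K,Rw,o,c=cam("wrist"); W=cloud(d,K,Rw,o); cv2.imwrite("pics/w5.png",p[:,:,::-1])
s=observe(); print(s["position"],np.degrees(2*np.arctan2(s["ee_rot"][1],s["ee_rot"][0])))
P=W.reshape(-1,3);ok=np.isfinite(P).all(1);P=P[ok]; col=p.reshape(-1,3)[ok].astype(int)
Q=P[(P[:,2]>.0045)&(P[:,2]<.013)&(np.abs(P[:,0]-.472)<.075)&(P[:,1]>-.17)&(P[:,1]<-.01)&(abs(col[:,0]-col[:,2])<25)]
print(len(Q),cv2.minAreaRect((Q[:,:2]*1000).astype(np.float32)),np.percentile(Q[:,2],[5,50,95]))
# foot / stone front edge visible?
q=(P[:,:2]-[.5825,.0032])@np.array([[.139,-.99],[.99,.139]])
m=(q[:,0]>.03)&(q[:,0]<.08)&(P[:,2]>.04)&(P[:,2]<.07)
print(m.sum(), np.percentile(q[m],[2,98],axis=0) if m.sum()>20 else "")
```

```text
[ 0.45716643 -0.13863712  0.13449342] 71.98277915480854
6642 ((470.58740234375, -90.80453491210938), (130.1430206298828, 40.03985595703125), 71.5588150024414) [0.00585609 0.00701833 0.00819471]
0
```

Request:
{"method": "apply_moves", "body": {"commands": [[60,-0.03,0,-0.7,0],[60,0,0,-0.7,0],[60,0,0,-0.6,0],[60,0,0,-0.2,0],[60,0,0,0,0],[0,0,0,0,0],[0,0,0,0,0],[0,0,0,0,0],[0,0,0,0,0]], "newtons": 25}}

```text
clock: 16.82
position: [0.4552, -0.1387, 0.0032]
ee_rot: [2.541, 1.844, 0.002]
force: [-0.4, -0.6, 5.9]
width: 0.427
gripper_force: 25.0
```

Request:
{"method": "apply_moves", "body": {"commands": [[0,0,0,0.3,0],[0,0.15,0.28,0,0.09],[0,0.16,0.29,0,0.09],[0,0.16,0.29,0,0.09],[0,0.16,0.29,0,0.09],[0,0,0,0,0]]}}

```text
clock: 17.58
position: [0.4932, -0.0671, 0.0202]
ee_rot: [-2.361, -2.071, -0.002]
force: [-0.6, -0.3, -0.2]
width: 0.433
gripper_force: 25.0
```

Run:
```python
from h import *
p,d,K,Rw,o,c=cam("wrist"); W=cloud(d,K,Rw,o); cv2.imwrite("pics/w6.png",p[:,:,::-1])
s=observe(); print(s["position"],np.degrees(2*np.arctan2(s["ee_rot"][1],s["ee_rot"][0])),s["force"],s["width"])
tx=R.from_rotvec(s["ee_rot"]).as_matrix()[:,0]
P=W.reshape(-1,3);P=P[np.isfinite(P).all(1)]
q=(P[:,:2]-[.5825,.0032])@np.array([[.139,-.99],[.99,.139]])
m=(P[:,2]>.012)&(P[:,2]<.05)&(abs(q[:,1]-.079)<.035)&(q[:,0]<.035)&(q[:,0]>-.06)
print("shim local",cv2.minAreaRect((q[m]*1000).astype(np.float32)),[np.round(np.median(P[m&(abs(q[:,0]-x)<.006),2])*1000,1) for x in(-.05,-.02,0,.02)])
m=(q[:,0]>.03)&(q[:,0]<.08)&(P[:,2]>.04)&(P[:,2]<.075)
print(m.sum(), np.percentile(q[m],[1,99],axis=0) if m.sum()>20 else "")
```

```text
[ 0.49236963 -0.06855082  0.02008088] -277.6270018465046 [-0.11389057 -0.46376297 -1.04708761] 0.4299162233156356
shim local ((-13.091594696044922, 79.51765441894531), (93.83061981201172, 40.18071365356445), 0.11363129317760468) [np.float64(23.7), np.float64(23.6), np.float64(23.5), np.float64(23.4)]
0
```

View pics/w6.png

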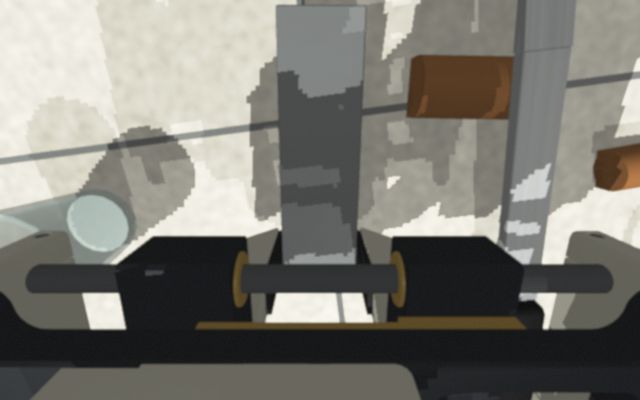

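Request:
{"method": "apply_moves", "body": {"commands": [[0,0,0,-0.15,0],[0,0,0,-0.1,0],[0,0,0,0,0],[0,0.015,0.107,0,0],[0,0.015,0.107,0,0],[0,0.015,0.107,0,0],[0,0.015,0.107,0,0],[0,0,0,0,0]]}}

```text
clock: 18.62
position: [0.4959, -0.043, 0.0054]
ee_rot: [-2.365, -2.068, -0.001]
force: [0.5, 0.5, -0.7]
width: 0.427
gripper_force: 25.0
```

Request:
{"method": "apply_moves", "body": {"commands": [[0,0.015,0.107,0,0],[0,0.015,0.107,0,0],[0,0.015,0.107,0,0],[0,0.015,0.107,0,0],[0,0,0,0,0]]}}

```text
clock: 19.25
position: [0.4994, -0.0174, 0.0054]
ee_rot: [-2.365, -2.068, -0.0]
force: [-0.5, -0.2, -0.5]
width: 0.428
gripper_force: 25.0
```

Run:
```python
from h import *
p,d,K,Rw,o,c=cam("wrist"); W=cloud(d,K,Rw,o)
s=observe(); print(s["position"],s["force"],s["width"])
P=W.reshape(-1,3);P=P[np.isfinite(P).all(1)]
q=(P[:,:2]-[.5825,.0032])@np.array([[.139,-.99],[.99,.139]])
m=(P[:,2]>.0045)&(P[:,2]<.014)&(abs(q[:,1]-.079)<.035)&(q[:,0]<.07)&(q[:,0]>-.06)
print("shim local",cv2.minAreaRect((q[m]*1000).astype(np.float32)),np.median(P[m,2]))
rel=(np.array(s["position"][:2])-[.5825,.0032])@np.array([[.139,-.99],[.99,.139]]);print(rel)
m=(q[:,0]>.03)&(q[:,0]<.08)&(P[:,2]>.04)&(P[:,2]<.075)
print(m.sum(), np.percentile(q[m],[1,99],axis=0) if m.sum()>20 else "")
```

```text
[ 0.49938687 -0.01791907  0.00534737] [ 0.52428637 -0.52395299 -0.80329699] 0.43291915956083177
shim local ((0.4296379089355469, 80.01991271972656), (62.94884490966797, 84.69882202148438), 89.8502197265625) 0.008885837784923176
[-0.0324606   0.07934644]
65208 [[ 0.04205345 -0.01699855]
 [ 0.07077542  0.17634799]]
```

Request:
{"method": "apply_moves", "body": {"commands": [[0,0.007,0.045,0,0],[0,0,0,-0.015,0],[54,0,0,0,0],[54,0,0,0,0],[54,0,0,0.3,0],[54,0,-0.2,0.7,0],[54,0.3,-0.7,0.9,0.05],[54,0.5,-0.8,0.4,0.06],[54,0.5,-0.6,0,0.06],[54,0.3,-0.3,0,0.06],[54,0,0,0,0]]}}

```text
clock: 20.68
position: [0.5942, -0.1687, 0.1357]
ee_rot: [2.246, 2.196, -0.0]
force: [0.6, -0.3, -0.6]
width: 0.539
gripper_force: 0.0
```

```bash
python3 st.py 3
python3 - <<'E'
from h import *
s=observe(); print(s["position"],np.degrees(2*np.arctan2(s["ee_rot"][1],s["ee_rot"][0])))
p,d,K,Rw,o,c=cam("wrist"); W=cloud(d,K,Rw,o); cv2.imwrite("pics/w7.png",p[:,:,::-1])
P=W.reshape(-1,3);P=P[np.isfinite(P).all(1)]
q=(P[:,:2]-[.5825,.0032])@np.array([[.139,-.99],[.99,.139]])
m=(P[:,2]>.022)&(P[:,2]<.04)&(q[:,1]<.0)&(q[:,1]>-.07)&(q[:,0]<-.03)&(q[:,0]>-.2)
for lo in np.arange(-.2,-.03,.02):
    k=m&(q[:,0]>lo)&(q[:,0]<lo+.02)
    if k.sum()>10: print(round(lo+.01,3),np.round(np.percentile(q[k,1],[3,97])*1000,1),np.round(np.median(P[k,2])*1000,1))
m=(P[:,2]>.0045)&(P[:,2]<.014)&(abs(q[:,1]-.079)<.035)&(q[:,0]<.04)&(q[:,0]>-.06)
if m.sum()>50: print("shim local",cv2.minAreaRect((q[m]*1000).astype(np.float32)))
E
```

```text
top 0 front z 46.1 pan z near/far [np.float64(98.6), np.float64(114.2)] front x [42.2 41.9 42.  45.8] side y [200.1 202.1 201.6]
top 3 front z 58.1 pan z near/far [np.float64(107.2), np.float64(115.9)] front x [43.3 44.4 45.  49.8] side y [201.8 203.9 202.5]
scene 0 front z 46.6 pan z near/far [np.float64(99.1), np.float64(114.8)] front x [41.5 41.7 41.4 41.5] side y [196.8  -7.9  -7.7]
scene 3 front z 58.7 pan z near/far [np.float64(107.5), np.float64(116.6)] front x [42.2 43.1 44.1 44.5] side y [198.5  -6.5  -6.5]
[ 0.59307202 -0.16595504  0.13578659] -271.1651300431214
-0.19 [-48.4 -27.5] 32.9
-0.17 [-45.9 -25.3] 33.9
-0.15 [-44.1 -23.2] 34.7
-0.13 [-41.6 -21. ] 35.7
-0.11 [-39.2 -19.3] 30.7
-0.09 [-36.3 -17.1] 29.7
-0.07 [-34.2 -14.9] 30.6
-0.05 [-31.9 -12.7] 31.5
-0.03 [-30.2 -11.2] 32.2
shim local ((-32.41486358642578, 79.72611236572266), (40.401329040527344, 25.46849822998047), 89.83872985839844)
```

Request:
{"method": "apply_moves", "body": {"commands": [[60,-0.3,0.5,0,-0.06],[60,-0.42,0.67,0,-0.06],[60,-0.42,0.67,0,-0.06],[60,-0.42,0.67,-0.3,-0.06],[55,0,0,-0.7,0],[55,0,0,-0.7,0],[55,0,0,-0.42,0],[55,0,0,-0.06,0],[55,0,0,0,0]]}}

```text
clock: 21.95
position: [0.5001, -0.0154, 0.0061]
ee_rot: [2.371, 2.061, 0.001]
force: [-0.3, -0.7, 0.5]
width: 0.55
gripper_force: 0.0
```

Request:
{"method": "apply_moves", "body": {"commands": [[0,0,0,0,0],[0,0,0,0,0],[0,0,0,0,0],[0,0,0,0.01,0],[0,0.008,0.055,0,0],[0,0.008,0.055,0,0],[0,0.008,0.055,0,0],[0,0,0,0,0]], "newtons": 20}}

```text
clock: 22.95
position: [0.502, -0.0064, 0.0064]
ee_rot: [2.371, 2.059, 0.0]
force: [-0.6, -1.7, 5.6]
width: 0.422
gripper_force: 20.0
```

Request:
{"method": "apply_moves", "body": {"commands": [[54,0,0,-0.01,0],[54,0,0,0,0],[54,0,0,0.3,0],[54,0,-0.2,0.7,0],[54,0.3,-0.6,0.9,0.05],[54,0.45,-0.7,0.3,0.06],[54,0.45,-0.7,0,0.06],[54,0.34,-0.48,0,0.05],[54,0,0,0,0],[54,0,0,0,0]]}}

```text
clock: 24.2
position: [0.592, -0.1631, 0.133]
ee_rot: [-2.253, -2.187, -0.0]
force: [-0.3, 0.4, 0.1]
width: 0.542
gripper_force: 0.0
```

```bash
python3 st.py 4; python3 barpose.py
python3 - <<'E'
from h import *
p,d,K,Rw,o,c=cam("wrist"); W=cloud(d,K,Rw,o); P=W.reshape(-1,3);P=P[np.isfinite(P).all(1)]
q=(P[:,:2]-[.5825,.0032])@np.array([[.139,-.99],[.99,.139]])
m=(P[:,2]>.0045)&(P[:,2]<.014)&(abs(q[:,1]-.079)<.035)&(q[:,0]<.04)&(q[:,0]>-.06)
print("shim local",cv2.minAreaRect((q[m]*1000).astype(np.float32)))
E
```

```text
top 0 front z 46.1 pan z near/far [np.float64(98.6), np.float64(114.2)] front x [42.2 41.9 42.  45.8] side y [200.1 202.1 201.6]
top 4 front z 58.2 pan z near/far [np.float64(107.0), np.float64(115.8)] front x [43.3 44.4 45.  49.7] side y [201.6 203.8 202.3]
scene 0 front z 46.6 pan z near/far [np.float64(99.1), np.float64(114.8)] front x [41.5 41.7 41.4 41.5] side y [196.8  -7.9  -7.7]
scene 4 front z 58.8 pan z near/far [np.float64(107.6), np.float64(116.6)] front x [42.3 43.  44.  44.4] side y [199.1  -5.2  -6.6]
pos [ 0.5922 -0.1628  0.1335] toolx deg 88.4 F [ 0.5 -0.4  0.5] w 0.5390236683320413 joints [ 0.44  0.54 -0.37  1.68  0.23  0.96 -0.05]
0.0275 ztop 35.9 b [-7.2 11.7]
0.0425 ztop 36.5 b [-7.1 12.2]
0.0575 ztop 29.6 b [-6.3 11.5]
0.0725 ztop 30.0 b [-6.3 11.4]
0.0875 ztop 30.7 b [-6.2 11.2]
0.1025 ztop 31.4 b [-6.  11.6]
0.1175 ztop 32.1 b [-6.7 11.5]
0.1325 ztop 32.7 b [-6.6 11.2]
0.1475 ztop 32.7 b [-6.5 11.7]
0.1625 ztop -0.1 b [15.8 38.7]
shim local ((-27.854501724243164, 78.8708724975586), (17.909809112548828, 41.26747131347656), 6.527222633361816)
```

Request:
{"method": "apply_moves", "body": {"commands": [[54,0.04,-0.08,-0.7,0],[54,0,0,-0.7,0],[54,0,0,-0.42,0],[54,0,0,-0.08,0],[54,0,0,0,0],[0,0,0,0,0],[0,0,0,0,0],[0,0,0,0,0],[0,0,0,0,0]], "newtons": 40}}

```text
clock: 25.52
position: [0.5952, -0.1692, 0.0199]
ee_rot: [2.254, 2.187, 0.0]
force: [-0.1, -0.7, 2.4]
width: 0.231
gripper_force: 40.0
```

Gripped. Press down, then swing back out.

Request:
{"method": "apply_moves", "body": {"commands": [[0,0,0,-0.025,0],[0,0,0,-0.03,0],[0,0,0,0,0]]}}

```text
clock: 25.9
position: [0.5957, -0.1691, 0.0165]
ee_rot: [2.254, 2.187, 0.001]
force: [-0.3, -0.6, 6.8]
width: 0.235
gripper_force: 40.0
```

Request:
{"method": "apply_moves", "body": {"commands": [[0,-0.042,0.006,0,-0.029],[0,-0.042,0.006,0,-0.029],[0,-0.042,0.006,0,-0.029],[0,-0.042,0.006,0,-0.029],[0,-0.042,0.006,0,-0.029],[0,-0.042,0.006,0,-0.029],[0,-0.042,0.006,0,-0.029],[0,-0.042,0.006,0,-0.029],[0,0,0,0,0]]}}

```text
clock: 27.02
position: [0.5757, -0.1671, 0.0168]
ee_rot: [2.377, 2.051, 0.001]
force: [0.3, -2.7, 6.9]
width: 0.234
gripper_force: 40.0
```

```bash
python3 barpose.py
```

```text
pos [ 0.5757 -0.1672  0.0168] toolx deg 81.6 F [-0.  -2.3  6. ] w 0.23520143211341815 joints [ 0.4   0.65 -0.29  1.82  0.28  0.71 -0.2 ]
0.0275 ztop 32.9 b [-10.4   8.6]
0.0425 ztop 33.9 b [-10.5   8.6]
0.0575 ztop 33.7 b [-10.3   8.1]
0.0725 ztop 27.9 b [-10.2   7.7]
0.0875 ztop 28.9 b [-10.3   7.7]
0.1025 ztop 29.9 b [-10.3   7.5]
0.1175 ztop 29.7 b [-10.3   7.7]
```

Request:
{"method": "apply_moves", "body": {"commands": [[0,0,0,0.035,0],[0,0,0,0.035,0],[0,0,0,0.035,0],[0,0,0,0.035,0],[0,0,0,0.035,0],[0,0,0,0.035,0],[0,0,0,0.035,0],[0,0,0,0.035,0],[0,0,0,0.035,0],[0,0,0,0.035,0],[0,0,0,0.035,0],[0,0,0,0.035,0]]}}

```text
clock: 28.58
position: [0.5749, -0.1653, 0.0413]
ee_rot: [-2.376, -2.054, -0.001]
force: [-0.1, 0.3, -4.0]
width: 0.236
gripper_force: 40.0
```

Request:
{"method": "apply_moves", "body": {"commands": [[0,0,0,0.035,0],[0,0,0,0.035,0],[0,0,0,0.05,0],[0,0,0,0.06,0],[0,0,0,0.06,0],[0,0,0,0.06,0],[0,0,0,0,0]]}}

```text
clock: 29.45
position: [0.575, -0.1663, 0.0597]
ee_rot: [2.377, 2.053, 0.0]
force: [0.2, -0.4, -3.5]
width: 0.236
gripper_force: 40.0
```

```bash
python3 barpose.py; python3 st.py 5
```

```text
pos [ 0.5749 -0.1663  0.0595] toolx deg 81.6 F [ 0.1  0.4 -4.3] w 0.23367954768872795 joints [ 0.41  0.6  -0.32  1.79  0.25  0.79 -0.17]
0.0275 ztop 69.8 b [-10.1   8.7]
0.0425 ztop 67.4 b [-10.1   8.6]
0.0575 ztop 64.7 b [-10.    8.5]
0.0725 ztop 54.5 b [-9.7  8.2]
0.0875 ztop 52.2 b [-9.7  8.2]
0.1025 ztop 49.7 b [-9.6  8.1]
0.1175 ztop 47.4 b [-9.5  8. ]
0.1325 ztop -0.0 b [-37.3  37.2]
top 0 front z 46.1 pan z near/far [np.float64(98.6), np.float64(114.2)] front x [42.2 41.9 42.  45.8] side y [200.1 202.1 201.6]
top 5 front z 54.5 pan z near/far [np.float64(104.5), np.float64(115.3)] front x [44.3 44.  44.3 48.1] side y [198.6 201.9 201.5]
scene 0 front z 46.6 pan z near/far [np.float64(99.1), np.float64(114.8)] front x [41.5 41.7 41.4 41.5] side y [196.8  -7.9  -7.7]
scene 5 front z 55.0 pan z near/far [np.float64(105.0), np.float64(115.9)] front x [43.  43.2 43.1 43.1] side y [196.6  -8.7  -7.9]
```

Request:
{"method": "apply_moves", "body": {"commands": [[0,0,0,-0.035,0],[0,-0.027,-0.19,0.03,0],[0,-0.027,-0.19,0.033,0],[0,-0.027,-0.19,0.033,0],[0,-0.027,-0.19,0.04,0],[0,-0.027,-0.19,0.04,0],[0,-0.027,-0.19,0.04,0],[0,0,0,0,0]]}}

```text
clock: 30.6
position: [0.5649, -0.2362, 0.0704]
ee_rot: [2.379, 2.051, -0.0]
force: [-0.5, -0.7, -3.7]
width: 0.236
gripper_force: 40.0
```

```bash
python3 barpose.py; python3 st.py 6
```

```text
pos [ 0.5651 -0.235   0.0703] toolx deg 81.6 F [ 0.  -0.1 -3.5] w 0.23414832430953905 joints [ 0.52  0.6  -0.32  1.75  0.24  0.83 -0.05]
0.0275 ztop 80.2 b [-10.2   9. ]
0.0425 ztop 77.9 b [-10.1   8.9]
0.0575 ztop 75.3 b [-10.    8.4]
0.0725 ztop 65.3 b [-9.5  8.5]
0.0875 ztop 62.9 b [-9.6  8.1]
0.1025 ztop 60.5 b [-9.6  8.1]
0.1175 ztop 58.3 b [-9.6  8. ]
0.1325 ztop -0.0 b [-37.3  37.3]
top 0 front z 46.1 pan z near/far [np.float64(98.6), np.float64(114.2)] front x [42.2 41.9 42.  45.8] side y [200.1 202.1 201.6]
top 6 front z 54.5 pan z near/far [np.float64(104.3), np.float64(115.3)] front x [44.3 44.  44.4 48.1] side y [198.6 201.8 201.5]
scene 0 front z 46.6 pan z near/far [np.float64(99.1), np.float64(114.8)] front x [41.5 41.7 41.4 41.5] side y [196.8  -7.9  -7.7]
scene 6 front z 54.9 pan z near/far [np.float64(104.8), np.float64(115.7)] front x [43.1 43.  43.2 42.8] side y [196.7  -8.5  -8.7]
```

Request:
{"method": "apply_moves", "body": {"commands": [[0,0,0,0.5,0],[0,0,0,0.8,0],[0,-0.1,-0.1,0.2,-0.1],[0,-0.26,-0.24,0,-0.32],[0,-0.26,-0.24,0,-0.32],[0,-0.26,-0.24,0,-0.32],[0,-0.26,-0.24,0,-0.32],[0,-0.26,-0.24,0,-0.32],[0,-0.26,-0.24,0,-0.32],[0,-0.26,-0.24,0,-0.32],[0,-0.21,-0.22,0,-0.34],[0,0,0,0,0]]}}

```text
clock: 32.25
position: [0.4354, -0.3554, 0.1593]
ee_rot: [-3.139, -0.126, 0.003]
force: [-0.1, 0.8, -3.1]
width: 0.239
gripper_force: 40.0
```

Request:
{"method": "apply_moves", "body": {"commands": [[0,0,0,-0.6,0],[0,0,0,-0.7,0],[0,0,0,-0.5,0],[0,0,0,0,0]], "newtons": 14}}

```text
clock: 32.75
position: [0.4364, -0.3528, 0.0501]
ee_rot: [-3.135, -0.136, 0.005]
force: [-0.5, 0.6, -2.3]
width: 0.234
gripper_force: 14.0
```

Request:
{"method": "apply_moves", "body": {"commands": [[0,0,0,-0.1,0],[0,0,0,-0.1,0],[0,0,0,-0.1,0],[0,0,0,-0.1,0],[0,0,0,-0.1,0],[0,0,0,-0.1,0],[0,0,0,-0.1,0],[0,0,0,-0.06,0],[0,0,0,0,0]]}}

```text
clock: 33.88
position: [0.4373, -0.3545, 0.0063]
ee_rot: [-3.139, -0.133, 0.001]
force: [-2.0, -0.2, -2.8]
width: 0.237
gripper_force: 14.0
```

```bash
python3 barpose.py
```

```text
pos [ 0.4373 -0.3546  0.0066] toolx deg 4.9 F [-0.4 -0.6 -2. ] w 0.23733367779470954 joints [ 0.59  0.61 -0.01  1.93  0.01  0.6  -0.91]
0.0275 ztop 18.5 b [-9.1  9.9]
0.0425 ztop 18.3 b [-9.3  9.9]
0.0575 ztop 16.9 b [-8.8  9.5]
0.0725 ztop 9.8 b [-8.4  9.2]
0.0875 ztop 9.5 b [-8.6  9.3]
0.1025 ztop 9.3 b [-8.6  9.2]
0.1175 ztop 8.9 b [-8.6  9.4]
```

Nearly flat; lower the last millimetres, release, lift away.

Request:
{"method": "apply_moves", "body": {"commands": [[0,0,0,-0.04,0],[0,0,0,-0.03,0],[0,0,0,0,0],[55,0,0,0,0],[55,0,0,0,0],[55,0,0,0.3,0],[55,0,0,0.8,0],[55,-0.3,-0.5,0.9,0],[55,-0.3,-0.5,0.5,0],[55,0,0,0,0]]}}

```text
clock: 35.17
position: [0.401, -0.418, 0.1551]
ee_rot: [3.133, 0.125, 0.006]
force: [0.2, 1.1, -0.2]
width: 0.552
gripper_force: 0.0
```

```bash
python3 st.py 7; sed 's/0\.npz/7.npz/' m2.py > m3.py; python3 m3.py | grep -E "bar|handle|shim|stonetop"
python3 - <<'E'
import cv2
a=cv2.imread("pics/top_7.png"); cv2.imwrite("pics/f7.png",a)
E
```

```text
top 0 front z 46.1 pan z near/far [np.float64(98.6), np.float64(114.2)] front x [42.2 41.9 42.  45.8] side y [200.1 202.1 201.6]
top 7 front z 54.2 pan z near/far [np.float64(104.4), np.float64(115.3)] front x [44.3 44.  44.3 48.1] side y [198.8 201.7 201.7]
scene 0 front z 46.6 pan z near/far [np.float64(99.1), np.float64(114.8)] front x [41.5 41.7 41.4 41.5] side y [196.8  -7.9  -7.7]
scene 7 front z 54.9 pan z near/far [np.float64(104.9), np.float64(115.8)] front x [42.9 43.1 43.2 42.9] side y [196.6  -8.   -7.7]
top shim 77 rect 499.1 -13.7 17.5 33.6 89.2 mean [500.2 -12.9   6.5] pca 177.8 z95 12.0
top bar 770 rect 511.3 -352.5 294.2 30.7 4.6 mean [ 497.7 -351.5   10.3] pca 4.5 z95 18.5
top handle 343 rect 430.2 -360.1 130.0 29.3 5.7 mean [ 430.6 -357.9   13.7] pca 5.0 z95 19.3
top stonetop 2325 rect 525.2 164.3 216.6 247.0 82.0 mean [516.  130.3  54.2] pca 169.1 z95 58.0
scene shim 82 rect 504.5 -7.8 20.5 36.8 83.2 mean [506.8  -8.8   8.1] pca 177.7 z95 10.9
scene bar 817 rect 519.0 -347.1 292.9 21.7 4.7 mean [ 519.5 -346.1   10.6] pca 4.8 z95 18.1
scene handle 361 rect 436.0 -353.9 126.4 20.7 4.6 mean [ 440.4 -353.    15.2] pca 4.7 z95 19.0
scene stonetop 2339 rect 535.3 88.9 396.7 187.9 32.6 mean [577.3 116.   53.2] pca 31.8 z95 57.3
```

View pics/f7.png

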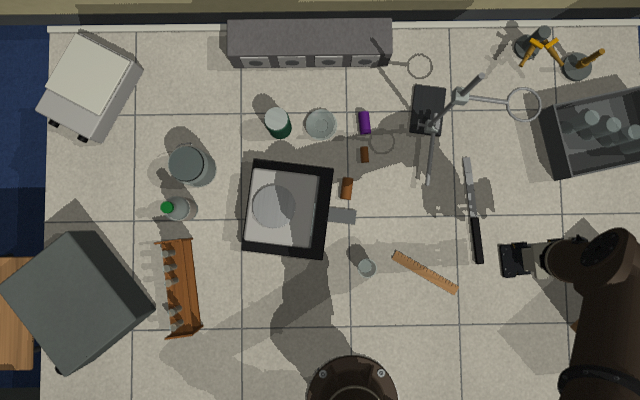

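```bash
python3 -c "
from cell import arm; print(arm.sign_off())"
```

```text
the job is handed in; nothing more can be done
None
```

I handed the job in at about 35 s. The stone sits level on the packing plate within about 2 mm of where it was, and the bar lies flat on the bench near its starting place, clear of stone, block and stand.

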